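# Unscrew the vacuum pump's oil filler cap and park it in the tray

### The arm

A 7-joint arm with a two-finger parallel gripper is mounted at the origin on a cart in front of the work surface, level with it; the furniture and walls round the work are solid. World frame = base frame: x ahead of the robot, y to its left, z up, the work surface at z = 0. Lengths are in m, angles in rad, forces in N, time in s.
With the tool pointing down it reaches from about 0.4 to 0.875 m from the base axis. Payload 6.5 kg.
Tool frame: the origin (TCP) lies where the fingers leave the gripper's body, on its centre line; the fingertips stand 73 mm ahead of it and the grasp point (between the pads) lies 54 mm ahead of it (manip.tcp_to_grasp is the distance from the TCP to the grasp point, in m); z points along the fingers, y is the line along which they close (so a half turn about z gives the same grasp; the last joint's range is limited). The gripper opens to 85 mm and grips with 20 to 120 N. Pads are 22 mm wide; open, the fingers measure 114 mm over their backs; the gripper's body (76 mm by 85 mm) begins 54 mm behind the grasp point. The pads swing forward as they close: fully open they stand 13 mm farther back than shut.
Start: joints at [-1.344, 0.536, -0.004, 1.538, 0.003, 1.067, -0.071], TCP at [0.188, 0.622, 0.304] pointing down, gripper open.
Joint ranges: [-2.7, 2.7], [-0.37, 2.16], [-1.27, 1.26], [0.24, 2.4], [-1.31, 4.45], [0.19, 1.91], [-2.76, 2.76]. Speed limits (rad/s): [2.39, 2.39, 3.14, 3.14, 3.14, 3.14, 3.14].

### API

Orientations are given as a rotation vector (axis times angle).
In Python, from cell import manip gives the robot as it stands.
- The arm moves only by the tool servo_tool, never from a script. Its argument "series" is one flat list of numbers, 4 for each row, row after row: the shift along the tool's x, y, z in mm, then the turn about the tool's z in rad. In form: [dx, dy, dz, yaw, dx, dy, dz, yaw, ...]. A call has 1 to 10 rows; each row is the pose to reach, as a shift and turn from the pose commanded when the call began, along the tool's axes at that moment; what a row does not reach only later rows make up. A row lasts 1/8 s, in which the tool goes at most 62.5 mm and 10.7 degrees, less where a joint would pass 70% of its speed; a pose out of reach is approached as far as the arm can. A call with a gripper value outside its range is refused whole. "hand" is the closure, from 0 (fully open) to 1 (shut), set as the call begins (left out, the last holds). The fingers move at their own pace and stop on an object; "squeeze" is the grip in N (left out, the last holds). Time passes only in rows, so rows that repeat a pose let the fingers close. It gives the time, the measured TCP pose, the force, the opening and the grip force at its end, in the units of the state.
- manip.observe(): the state, without advancing time (a new reading comes with each control period).
- manip.snapshot(name): name is "scene" or "top"; returns the picture (480x640x3 uint8, red, green, blue); there is no depth.
- manip.camera_info(name): a dict with "fx", "fy", "cx", "cy" (pixels), "R" (3x3) and "t" (3): a world point X has camera coordinates R X + t. Camera axes: x right, y down, z forward; pixel columns grow to the right and rows downward; lengths in m; the calibration is good to about 2 mm. A picture is of the moment at which its call begins. camera_info takes no time and is no camera call.
- manip.finish_job(): hands the job in; it is judged then, once.
The state is a dict: "time": time; "qpos": joint angles; "dq": joint speeds; "effort": joint torques, N m; "tool_pos": TCP position; "eef_rot": TCP orientation; "ft_force": force on the tool from outside, world axes, zero at the start; "wrist_torque": the same for the moment, N m; "finger_gap": finger opening in m; "grip_force": force on a finger pad.
Only numpy, scipy, OpenCV 4.12 (cv2) and the standard library are available. Lean on these libraries where they do the work, as an engineer would, in place of code of your own. Each camera call takes 0.05 s, during which the arm holds its last target. There are 200 camera calls.

### The job

The small vacuum pump on the bench is to have its oil topped up. Unscrew the black filler cap on top of its oil case, so gently that it climbs its thread without being forced, pulled or leaned on, and keep hold of it as it comes free. Then stand it the right way up in the steel tray, set down and not dropped, leaving the amber bottle and the little vial where they are.

Things in the scene. Friction and masses are not known exactly. Their poses are not given: they have to be found in the camera images.
- cap_centre (a point): centre (half-way up, on the axis) of the black ribbed screw cap on the pump's oil filler: 43 mm across, 36 mm high, 60 g or so, axis (z) upright, open below. It starts screwed down, its lower rim 9 mm above the flat top of the oil case and 3 mm above a 47 mm wide boss; above and 80 mm round it all is clear. Stands 18 mm above what it is set on.
- filler_cap: the same cap, origin at the centre of its lower rim, z up its axis. Right-hand plastic thread, pitch 6 mm: anticlockwise from above unscrews and lifts it. It frees after 1.1 to 1.5 turns; until then it has 0.8 mm of play sideways, 1.8 mm up and down. An O-ring makes the first half turn stiff. More than 15 N of pull, push or side load, even one finger striking first, harms the thread.
- filler_neck (a point): centre of the mouth of the pump's filler neck, on the cap's axis, 174 mm above the bench and inside the cap at the start, about 2 mm above the cap's centre; axes as the pump's. The neck is fixed and upright; the freed cap must rise at least 20 mm from its screwed-down height to clear it.
- pump: grey rotary vane vacuum pump, fixed, 320 mm long, 130 mm wide: square oil case with round sight glass towards the robot (-x), finned motor behind (+x). Origin under its middle on the bench; the filler is at x = -90 mm, y = 0; the oil case's top is 145 mm up, the carrying handle over the motor 180 mm.
- tray_floor (a point): centre of the floor of the shallow steel tray, fixed on the bench, at the top of the 2.5 mm thick floor. Inside it measures 145 mm (x) by 175 mm (y); its walls stand 13.5 mm above the floor. A pair of tweezers lies in it along the +x wall (x from 44 to 62 mm); the rest is empty.
- oil_bottle: amber bottle with a yellow cap, 68 mm wide and 150 mm high, loose, standing to the right of the pump; origin under its middle. To be left alone.
- vial: small clear vial with a black cap, 22 mm wide and 50 mm high, loose, in front of the pump; origin under its middle. To be left alone.
Mind the look-alikes: they are no part of the job. Of the things like the filler_cap, leave any that is brown or red; of the rest the smaller one is meant.

How it is judged:
On the way:
1. the cap is right off the filler neck, its centre 20 mm or more above the neck's mouth, and the fingers hold it (z of cap_centre in the frame of filler_neck above 0.02 m and contact force between the fingers and filler_cap above 0.5 N), for 0.1 s.
At the end, for the whole second after the job is handed in: the cap stands upright (within 0.1 rad) and at rest on the floor of the steel tray, wholly inside its walls, its centre 12 to 22 mm above the floor (x of cap_centre in the frame of tray_floor between -0.055 and 0.055 m and y of cap_centre in the frame of tray_floor between -0.07 and 0.07 m and z of cap_centre in the frame of tray_floor between 0.012 and 0.022 m and angle between filler_cap's own z axis and vertical below 0.1 rad and linear speed of filler_cap below 0.02 m/s); the robot touches nothing.
It fails at once if the cap is forced on the thread: pulled, pushed or leaned on with more than 15 N between cap and pump (contact force between filler_cap and pump above 15 N).
It fails at once if the cap is dropped: away from the neck, more than 10 mm above where it stands in the tray, and not held (horizontal distance between cap_centre and filler_neck above 0.03 m and z of cap_centre in the frame of tray_floor above 0.028 m and contact force between the fingers and filler_cap below 0.2 N).
It fails at once if the amber bottle or the little vial is knocked more than 20 mm from its place (distance of any of oil_bottle, vial from where it was at the start of the episode above 0.02 m).
It also fails if it takes over 72 s, if anything falls off the work surface, if the arm or the gripper's body presses on something with over 40 N, if the wrist force passes 120 N, or if a joint passes its speed limit or range.

## Working session

There is one attempt and no reset: what is moved stays moved. The work goes in short steps, Python scripts to look and compute and a tool call to move; the robot and the scene stay as the last step left them, time stands still between calls to the robot, and variables do not carry over. Pictures are saved under pics/ and viewed, at most 10 in all, crops included, and the job is handed in when it is done.

Besides the shell and the picture viewer there is one more tool, called after "Call:" by a JSON object that holds its "api" and its "payload". servo_tool: Moves the arm, as the interface text tells. Its arguments: {"type":"object","properties":{"series":{"type":"array"},"hand":{"type":"number"},"squeeze":{"type":"number"}},"required":["series"]}

```bash
mkdir -p pics; python3 - <<'E'
from cell import manip
import cv2,numpy as np
for n in("scene","top"):
    cv2.imwrite(f"pics/{n}0.png",manip.snapshot(n)[:,:,::-1])
    c=manip.camera_info(n);print(n,c)
s=manip.observe();print(s)
E
```

```text
scene {'fx': 461.5047058494286, 'fy': 461.5047058494286, 'cx': 321.81294806507157, 'cy': 241.54972790640738, 'R': array([[ 0.77400292, -0.63300827, -0.0148328 ],
       [-0.38636626, -0.45360617, -0.8030956 ],
       [ 0.50163791,  0.62732923, -0.59566554]]), 't': array([-0.46225424,  0.30102112,  0.74038448])}
top {'fx': 519.3575603954342, 'fy': 519.3575603954342, 'cx': 307.57156227760595, 'cy': 239.8898822576758, 'R': array([[-0.01669103, -0.99924399, -0.03511199],
       [-0.99251596,  0.02080685, -0.12032935],
       [ 0.12096895,  0.03284079, -0.99211289]]), 't': array([-0.03402835,  0.58424409,  1.18080726])}
{'time': 0.1, 'qpos': array([-1.34418185,  0.53704407, -0.00442019,  1.53876521,  0.00257432,
        1.06733066, -0.07117657]), 'dq': array([ 0.00056352, -0.00302153,  0.00124975, -0.0005273 ,  0.00021887,
        0.0007994 ,  0.00236574]), 'effort': array([ 3.46250854e-03, -5.84568322e+01,  1.05225351e+00, -2.59776020e+01,
        1.26186645e-02,  4.60099516e-03,  3.56087776e-05]), 'tool_pos': array([0.1874992 , 0.62189094, 0.30313437]), 'eef_rot': array([-4.58188312e-01, -3.10787417e+00,  2.41358909e-03]), 'ft_force': array([ 1.05670961, -0.18626078,  0.62469258]), 'wrist_torque': array([-0.0548183 , -0.02505206, -0.03875141]), 'grip_force': 0.0, 'finger_gap': 0.08498594383638693}
```

View pics/scene0.png

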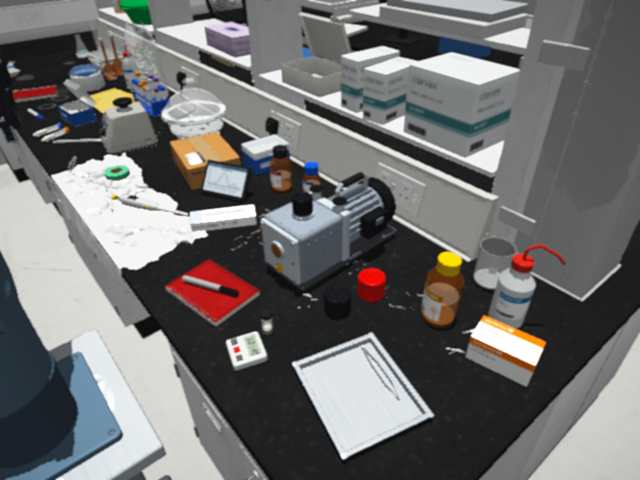

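View pics/top0.png

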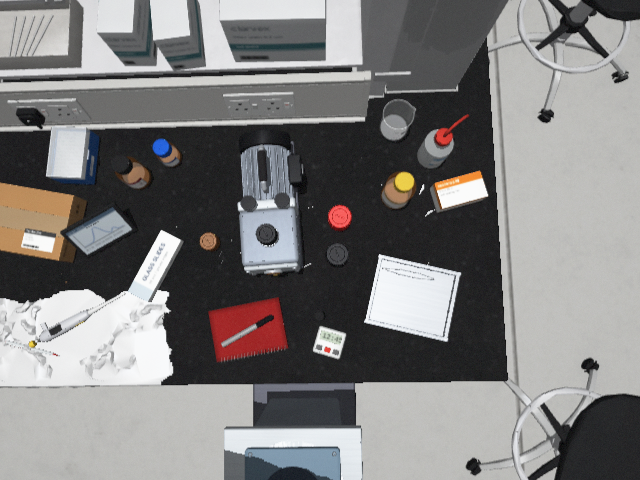

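The scene view has the pump's black cap at about (303,204), the spare black cap at (337,303), and the tray at lower right. In the top view the cap is at (266,234), the tray corners are near (378,256), (461,270), (447,340) and (366,322), the bottle is at (398,190) and the vial at (319,315).

```bash
cat > h.py <<'E'
import cv2,numpy as np
from cell import manip
def ray(n,uv):
    c=manip.camera_info(n);R=np.array(c["R"]);t=np.array(c["t"])
    d=R.T@np.array([(uv[0]-c["cx"])/c["fx"],(uv[1]-c["cy"])/c["fy"],1]);return -R.T@t,d/np.linalg.norm(d)
def plane(n,uv,z):
    o,d=ray(n,uv);return o+d*(z-o[2])/d[2]
def proj(n,X):
    c=manip.camera_info(n);p=np.array(c["R"])@X+c["t"];return np.array([c["fx"]*p[0]/p[2]+c["cx"],c["fy"]*p[1]/p[2]+c["cy"]])
E
python3 - <<'E'
from h import *
im=cv2.imread("pics/top0.png");g=im.max(2)
# tray
m=np.zeros(g.shape,np.uint8);m[245:350,355:475]=(g[245:350,355:475]>110)*255
k=max(cv2.findContours(m,0,2)[0],key=cv2.contourArea);r=cv2.minAreaRect(k);b=cv2.boxPoints(r);print(r)
P=np.array([plane("top",p,.016) for p in b]);print(P,P.mean(0))
# cap
for n,(x,y) in(("top",(266,234)),("scene",(303,204))):
    I=cv2.imread(f"pics/{n}0.png");print(n)
    c=I[y-20:y+21,x-20:x+21];cv2.imwrite(f"pics/c_{n}.png",cv2.resize(c,None,fx=9,fy=9,interpolation=0))
    m=np.uint8(c.max(2)<75);N,L,S,C=cv2.connectedComponentsWithStats(m);l=L[20,20];print(l,S[l],C[l]+[x-20,y-20])
E
cd pics; python3 -c "
import cv2;cv2.imwrite('cc.png',cv2.hconcat([cv2.imread('c_top.png'),cv2.imread('c_scene.png')]))"
```

```text
((412.8214416503906, 296.5077209472656), (85.56097412109375, 73.86006927490234), 12.15494155883789)
[[ 0.38725324 -0.17043307  0.016     ]
 [ 0.55491535 -0.21197458  0.016     ]
 [ 0.50873354 -0.40509614  0.016     ]
 [ 0.3433853  -0.3609994   0.016     ]] [ 0.44857186 -0.2871258   0.016     ]
top
0 [   0    0   41   41 1403] [265.83891661 233.80898076]
scene
1 [  0   0  30  33 668] [298.25299401 199.73053892]
```

View pics/cc.png

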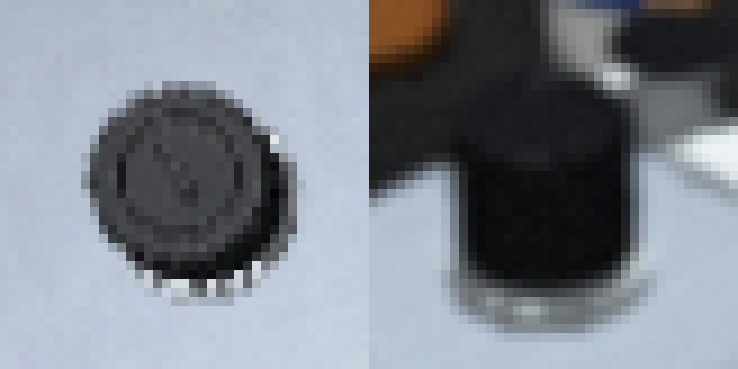

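The crops show the cap's top face centred at about (265.5,232.6) in the top view and (302.5,197.4) in the scene view.

```bash
python3 - <<'E'
from h import *
a=plane("top",(265.5,232.6),.19);b=plane("scene",(302.5,197.4),.19);print(a,b)
o,d=ray("top",(265.5,232.6));p,e=ray("scene",(302.5,197.4))
s=np.linalg.lstsq(np.c_[d,-e],p-o,rcond=None)[0];print(o+d*s[0],p+e*s[1])
# pump top edges (front corner of oil case) for yaw
for uv in((247,213),(301,206)):print(plane("top",uv,.145))
from scipy.spatial.transform import Rotation as R
st=manip.observe();M=R.from_rotvec(st["eef_rot"]).as_matrix();print(M.round(4))
T=a*.5+b*.5; tgt=np.array([T[0],T[1],.30]);print("tool mm",(M.T@(tgt-st["tool_pos"])*1000).round(1))
print("vial",plane("top",(319,315),.05),"bottle",plane("top",(398,190),.08))
E
```

```text
[0.58140974 0.03579941 0.19      ] [0.57734019 0.03322186 0.19      ]
[0.58180496 0.03612862 0.18713541] [0.58023013 0.03720223 0.18704151]
[0.63097201 0.08055763 0.145     ]
[ 0.64353553 -0.03579697  0.145     ]
[[-9.575e-01  2.886e-01 -3.000e-04]
 [ 2.886e-01  9.575e-01 -1.500e-03]
 [-1.000e-04 -1.500e-03 -1.000e+00]]
tool mm [-544.7 -449.3    3.9]
vial [ 0.40943164 -0.06860198  0.05      ] bottle [ 0.68748698 -0.25331346  0.08      ]
```

Call:
{"api": "servo_tool", "payload": {"series": [-25, -20, 0, 0, -70, -57, 0, 0, -120, -99, 0, 0, -170, -140, 0, 0, -220, -181, 0, 0, -270, -222, 0, 0, -320, -264, 0, 0, -370, -305, 0, 0, -420, -346, 0, 0, -470, -388, 0, 0], "hand": 0, "squeeze": 20}}

```text
time: 1.35
tool_pos: [0.5158, 0.1295, 0.3038]
eef_rot: [-0.458, -3.108, -0.0]
ft_force: [0.9, 0.3, -0.4]
finger_gap: 0.0853
grip_force: 0.0
```

Call:
{"api": "servo_tool", "payload": {"series": [-35, -29, 2, 0, -60, -50, 4, 0, -73, -60, 4, 0, -75, -61, 4, 0, -75, -61, 4, 0, -75, -61, 4, 0]}}

```text
time: 2.1
tool_pos: [0.5688, 0.0527, 0.2999]
eef_rot: [-0.455, -3.108, -0.001]
ft_force: [0.2, -0.3, 0.3]
finger_gap: 0.0852
grip_force: 0.0
```

```bash
cat > st.py <<'E'
from h import *
import sys
from scipy.spatial.transform import Rotation as R
s=manip.observe();M=R.from_rotvec(s["eef_rot"]).as_matrix()
print("t",s["time"],"pos",s["tool_pos"].round(4),"yaw",round(np.arctan2(M[1,0],M[0,0]),4),"tilt",M[:2,2].round(4),"q",s["qpos"].round(3))
print("F",s["ft_force"].round(2),"Ftool",(M.T@s["ft_force"]).round(2),"tau",s["wrist_torque"].round(2),"gap",round(s["finger_gap"],4),"grip",s["grip_force"])
if len(sys.argv)>3: print("tool mm",(M.T@(np.array(sys.argv[1:4],float)-s["tool_pos"])*1000).round(1))
E
python3 st.py .58 .035 .232
```

```text
t 2.1 pos [0.5688 0.0527 0.2999] yaw 2.8511 tilt [-0.0003  0.0006] q [-0.351  0.411  0.235  1.768 -0.113  0.976  1.209]
F [ 0.21 -0.33  0.33] Ftool [-0.29 -0.25 -0.33] tau [ 0.05 -0.   -0.01] gap 0.0852 grip 0.0
tool mm [-15.9 -13.8  67.9]
```

Call:
{"api": "servo_tool", "payload": {"series": [-8, -7, 0, 0, -16, -14, 0, 0, -16, -14, 15, 0, -16, -14, 35, 0, -16, -14, 52, 0, -16, -14, 62, 0, -16, -14, 65, 0, -16, -14, 66, 0, -16, -14, 66, 0]}}

```text
time: 3.22
tool_pos: [0.5809, 0.0332, 0.2344]
eef_rot: [0.458, 3.107, 0.0]
ft_force: [-0.6, -0.6, 0.5]
finger_gap: 0.085
grip_force: 0.0
```

Call:
{"api": "servo_tool", "payload": {"series": [0, 0, 0, 0, 0, 0, 0, 0, 0, 0, 0, 0, 0, 0, 0, 0], "hand": 0.37}}

```text
time: 3.72
tool_pos: [0.5806, 0.0332, 0.2339]
eef_rot: [0.458, 3.108, 0.0]
ft_force: [-0.1, -0.2, -0.2]
finger_gap: 0.0536
grip_force: 0.0
```

```bash
python3 st.py .58 .035 .232; python3 -c "
from h import *
a=manip.snapshot('top')[214:264,236:296,::-1];b=manip.snapshot('scene')[160:210,270:330,::-1]
cv2.imwrite('pics/p1.png',cv2.resize(cv2.hconcat([a.copy(),b.copy()]),None,fx=6,fy=6))"
```

```text
t 3.725 pos [0.5806 0.0332 0.2339] yaw 2.8488 tilt [ 0.0001 -0.    ] q [-0.301  0.511  0.223  1.795 -0.144  0.852  1.267]
F [-0.15 -0.18 -0.2 ] Ftool [ 0.09 -0.21  0.2 ] tau [ 0.01 -0.02  0.01] gap 0.0536 grip 0.0
tool mm [1.1 1.6 1.9]
```

View pics/p1.png

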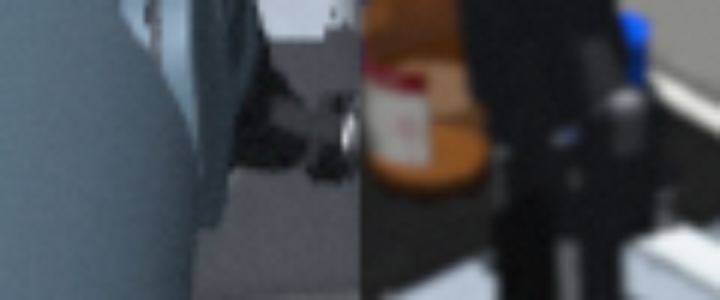

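The arm hides the cap in both views, so I will centre by gentle touch.

Call:
{"api": "servo_tool", "payload": {"series": [1, 1.5, 0, 0, 1, 1.5, 0, 0, 1, 1.5, 0, 0, 1, 1.5, 0, 0], "hand": 0.42}}

```text
time: 4.32
tool_pos: [0.5801, 0.0348, 0.2339]
eef_rot: [0.458, 3.108, -0.0]
ft_force: [1.2, -0.1, -0.0]
finger_gap: 0.0497
grip_force: 0.0
```

Call:
{"api": "servo_tool", "payload": {"series": [0, 0, 0, 0, 0, 0, 0, 0, 0, 0, 0, 0], "hand": 0.45}}

```text
time: 4.7
tool_pos: [0.58, 0.0348, 0.2339]
eef_rot: [-0.458, -3.108, 0.0]
ft_force: [-0.8, -1.0, -0.0]
finger_gap: 0.0469
grip_force: 0.0
```

Call:
{"api": "servo_tool", "payload": {"series": [0, 0.5, 0, 0, 0, 1, 0, 0, 0, 1, 0, 0]}}

```text
time: 5.08
tool_pos: [0.5803, 0.036, 0.2339]
eef_rot: [-0.458, -3.108, -0.0]
ft_force: [0.3, -0.1, 0.4]
finger_gap: 0.0468
grip_force: 0.0
```

Call:
{"api": "servo_tool", "payload": {"series": [0, 0.5, 0, 0, 0, 0.5, 0, 0]}}

```text
time: 5.32
tool_pos: [0.5805, 0.0364, 0.2339]
eef_rot: [0.458, 3.108, 0.0]
ft_force: [0.1, 0.4, 0.2]
finger_gap: 0.0468
grip_force: 0.0
```

Call:
{"api": "servo_tool", "payload": {"series": [0, 0.5, 0, 0, 0, 0.5, 0, 0]}}

```text
time: 5.58
tool_pos: [0.5806, 0.0368, 0.2339]
eef_rot: [0.458, 3.108, 0.0]
ft_force: [-0.0, -0.0, 0.4]
finger_gap: 0.0473
grip_force: 0.0
```

Call:
{"api": "servo_tool", "payload": {"series": [0, 0.5, 0, 0, 0, 0.5, 0, 0]}}

```text
time: 5.82
tool_pos: [0.5808, 0.0373, 0.2339]
eef_rot: [0.458, 3.108, 0.0]
ft_force: [-0.1, -0.3, -0.0]
finger_gap: 0.0469
grip_force: 0.0
```

Call:
{"api": "servo_tool", "payload": {"series": [0, 0.5, 0, 0, 0, 0.5, 0, 0]}}

```text
time: 6.08
tool_pos: [0.5809, 0.0377, 0.2339]
eef_rot: [-0.458, -3.108, 0.0]
ft_force: [-0.8, 0.2, 0.7]
finger_gap: 0.0469
grip_force: 0.1
```

Call:
{"api": "servo_tool", "payload": {"series": [0, 0.4, 0, 0, 0, 0.4, 0, 0]}}

```text
time: 6.32
tool_pos: [0.581, 0.0379, 0.2339]
eef_rot: [-0.458, -3.108, 0.001]
ft_force: [-0.7, -0.7, -0.5]
finger_gap: 0.0471
grip_force: 0.5
```

```bash
python3 st.py
```

```text
t 6.325 pos [0.581  0.0379 0.2339] yaw 2.8487 tilt [-0.0001 -0.0003] q [-0.309  0.512  0.223  1.793 -0.144  0.853  1.259]
F [-0.73 -0.74 -0.53] Ftool [ 0.49 -0.92  0.53] tau [-0.24  0.1   0.02] gap 0.0471 grip 0.5284428650338668
```

Call:
{"api": "servo_tool", "payload": {"series": [0, -1.5, 0, 0, 0, -3, 0, 0, 0, -3.5, 0, 0, 0, -3.5, 0, 0]}}

```text
time: 6.82
tool_pos: [0.58, 0.0348, 0.2339]
eef_rot: [0.458, 3.108, 0.0]
ft_force: [0.0, 0.1, -0.2]
finger_gap: 0.0468
grip_force: 0.0
```

```bash
python3 st.py
```

```text
t 6.825 pos [0.58   0.0348 0.2339] yaw 2.8488 tilt [0.0001 0.0001] q [-0.304  0.51   0.223  1.796 -0.144  0.851  1.264]
F [ 0.    0.06 -0.18] Ftool [0.02 0.05 0.18] tau [-0.03  0.02 -0.  ] gap 0.0468 grip 0.0
```

Call:
{"api": "servo_tool", "payload": {"series": [0, -0.5, 0, 0, 0, -0.5, 0, 0]}}

```text
time: 7.08
tool_pos: [0.5799, 0.0343, 0.2339]
eef_rot: [-0.458, -3.108, -0.0]
ft_force: [-0.7, 0.3, -0.3]
finger_gap: 0.0472
grip_force: 0.0
```

```bash
python3 st.py
```

```text
t 7.075 pos [0.5799 0.0343 0.2339] yaw 2.8488 tilt [-0.  0.] q [-0.303  0.51   0.223  1.796 -0.144  0.851  1.265]
F [-0.73  0.34 -0.34] Ftool [0.79 0.11 0.34] tau [ 0.02  0.03 -0.01] gap 0.0472 grip 0.0
```

Call:
{"api": "servo_tool", "payload": {"series": [0, -0.5, 0, 0, 0, -0.5, 0, 0]}}

```text
time: 7.32
tool_pos: [0.5797, 0.0338, 0.2339]
eef_rot: [0.458, 3.108, 0.0]
ft_force: [-1.3, -0.2, -0.3]
finger_gap: 0.047
grip_force: 0.0
```

```bash
python3 st.py
```

```text
t 7.325 pos [0.5797 0.0338 0.2339] yaw 2.8488 tilt [0. 0.] q [-0.303  0.51   0.223  1.797 -0.144  0.851  1.266]
F [-1.28 -0.24 -0.3 ] Ftool [ 1.16 -0.6   0.3 ] tau [0.03 0.   0.04] gap 0.047 grip 0.022811246938090335
```

Call:
{"api": "servo_tool", "payload": {"series": [0, -0.4, 0, 0, 0, -0.4, 0, 0]}}

```text
time: 7.58
tool_pos: [0.5797, 0.0336, 0.234]
eef_rot: [0.458, 3.108, 0.0]
ft_force: [0.7, 1.2, 0.2]
finger_gap: 0.0471
grip_force: 0.3
```

```bash
python3 st.py
```

```text
t 7.575 pos [0.5797 0.0336 0.234 ] yaw 2.8489 tilt [0.0002 0.0002] q [-0.302  0.51   0.223  1.797 -0.144  0.851  1.267]
F [0.68 1.18 0.2 ] Ftool [-0.31  1.33 -0.2 ] tau [ 0.11 -0.03  0.05] gap 0.0471 grip 0.31470197709722925
```

Call:
{"api": "servo_tool", "payload": {"series": [0, 2.4, 0, 0, 0, 2.4, 0, 0.17, 0, 2.4, 0, 0.35, 0, 2.4, 0, 0.53, 0, 2.4, 0, 0.71, 0, 2.4, 0, 0.89, 0, 2.4, 0, 1.07, 0, 2.4, 0, 1.25, 0, 2.4, 0, 1.43, 0, 2.4, 0, 1.57]}}

```text
time: 8.82
tool_pos: [0.5803, 0.036, 0.2339]
eef_rot: [2.525, 1.869, -0.0]
ft_force: [0.9, 0.5, -0.2]
finger_gap: 0.0471
grip_force: 0.0
```

Call:
{"api": "servo_tool", "payload": {"series": [0, 0, 0, 0, 0, 0, 0, 0]}}

```text
time: 9.07
tool_pos: [0.5803, 0.0359, 0.2339]
eef_rot: [2.518, 1.878, -0.0]
ft_force: [-0.2, -0.3, 0.1]
finger_gap: 0.0474
grip_force: 0.0
```

```bash
python3 st.py
```

```text
t 9.075 pos [0.5803 0.0359 0.2339] yaw 1.2818 tilt [-0. -0.] q [-0.586  0.574  0.615  1.811 -0.416  0.888 -0.068]
F [-0.21 -0.3   0.07] Ftool [-0.35 -0.12 -0.07] tau [-0.03 -0.04  0.02] gap 0.0474 grip 0.0
```

Call:
{"api": "servo_tool", "payload": {"series": [0, 1, 0, 0, 0, 1.6, 0, 0, 0, 1.6, 0, 0]}}

```text
time: 9.45
tool_pos: [0.5816, 0.0353, 0.2338]
eef_rot: [-2.52, -1.875, 0.001]
ft_force: [-0.9, -0.2, 1.5]
finger_gap: 0.0469
grip_force: 0.7
```

```bash
python3 st.py
```

```text
t 9.45 pos [0.5816 0.0353 0.2338] yaw 1.2792 tilt [-0.0007  0.0003] q [-0.584  0.577  0.615  1.808 -0.417  0.89  -0.069]
F [-0.9  -0.2   1.55] Ftool [-0.45 -0.8  -1.54] tau [0.1  0.34 0.  ] gap 0.0469 grip 0.7391155053846887
```

Call:
{"api": "servo_tool", "payload": {"series": [0, 0.4, 0, 0, 0, 0.4, 0, 0]}}

```text
time: 9.7
tool_pos: [0.5818, 0.0353, 0.2338]
eef_rot: [-2.52, -1.874, 0.001]
ft_force: [-2.0, -0.0, 1.9]
finger_gap: 0.0472
grip_force: 1.6
```

```bash
python3 st.py
```

```text
t 9.7 pos [0.5818 0.0353 0.2338] yaw 1.279 tilt [-0.001   0.0002] q [-0.583  0.577  0.615  1.807 -0.417  0.891 -0.069]
F [-2.03 -0.05  1.86] Ftool [-0.63 -1.93 -1.86] tau [ 0.12  0.73 -0.04] gap 0.0472 grip 1.5640172810526565
```

Call:
{"api": "servo_tool", "payload": {"series": [0, -1.5, 0, 0, 0, -3, 0, 0, 0, -4.4, 0, 0, 0, -4.4, 0, 0]}}

```text
time: 10.2
tool_pos: [0.578, 0.0365, 0.234]
eef_rot: [2.521, 1.875, 0.0]
ft_force: [-0.4, 0.8, -0.3]
finger_gap: 0.0472
grip_force: 0.0
```

```bash
python3 st.py
```

```text
t 10.2 pos [0.578  0.0365 0.234 ] yaw 1.2789 tilt [ 0.0003 -0.    ] q [-0.59   0.571  0.616  1.818 -0.415  0.885 -0.072]
F [-0.42  0.79 -0.29] Ftool [ 0.63 -0.63  0.29] tau [-0.   -0.06 -0.01] gap 0.0472 grip 0.0
```

Call:
{"api": "servo_tool", "payload": {"series": [0, -0.5, 0, 0, 0, -0.5, 0, 0]}}

```text
time: 10.45
tool_pos: [0.5776, 0.0366, 0.2339]
eef_rot: [2.521, 1.875, 0.0]
ft_force: [0.3, -0.2, -0.0]
finger_gap: 0.0469
grip_force: 0.0
```

```bash
python3 st.py
```

```text
t 10.45 pos [0.5776 0.0366 0.2339] yaw 1.2788 tilt [ 0.0001 -0.0001] q [-0.59   0.57   0.616  1.819 -0.415  0.885 -0.072]
F [ 0.25 -0.22 -0.02] Ftool [-0.14  0.31  0.02] tau [-0.02  0.04 -0.02] gap 0.0469 grip 2.0761843870786834e-05
```

Call:
{"api": "servo_tool", "payload": {"series": [0, -0.5, 0, 0, 0, -0.5, 0, 0]}}

```text
time: 10.7
tool_pos: [0.5773, 0.0367, 0.234]
eef_rot: [2.521, 1.874, 0.001]
ft_force: [0.5, 0.3, -0.2]
finger_gap: 0.0467
grip_force: 0.5
```

```bash
python3 st.py
```

```text
t 10.7 pos [0.5773 0.0367 0.234 ] yaw 1.2788 tilt [ 0.0007 -0.0001] q [-0.591  0.569  0.617  1.82  -0.415  0.884 -0.073]
F [ 0.55  0.27 -0.2 ] Ftool [0.42 0.45 0.2 ] tau [-0.06 -0.21 -0.01] gap 0.0467 grip 0.45764031027374585
```

Call:
{"api": "servo_tool", "payload": {"series": [0, 2.4, 0, 0, 0, 2.4, 0, 0.18, 0, 2.4, 0, 0.36, 0, 2.4, 0, 0.54, 0, 2.4, 0, 0.72, 0, 2.4, 0, 0.9, 0, 2.4, 0, 1.08, 0, 2.4, 0, 1.26, 0, 2.4, 0, 1.44, 0, 2.4, 0, 1.57]}}

```text
time: 11.95
tool_pos: [0.5794, 0.0363, 0.2338]
eef_rot: [3.107, -0.463, -0.001]
ft_force: [-0.2, 0.3, -0.2]
finger_gap: 0.0472
grip_force: 0.0
```

```bash
python3 st.py
```

```text
t 11.95 pos [0.5794 0.0363 0.2338] yaw -0.2956 tilt [-0.0003 -0.    ] q [-0.823  0.733  1.007  1.826 -0.732  1.008 -1.376]
F [-0.22  0.3  -0.16] Ftool [-0.3  -0.22  0.16] tau [0.02 0.02 0.05] gap 0.0472 grip 0.0
```

Call:
{"api": "servo_tool", "payload": {"series": [0.2, -0.3, 0, 0, 0.2, -0.3, 0, 0, 0.2, -0.3, 0, 0], "hand": 0.475}}

```text
time: 12.32
tool_pos: [0.5796, 0.0363, 0.234]
eef_rot: [-3.108, 0.454, -0.0]
ft_force: [0.8, 0.6, -0.5]
finger_gap: 0.0446
grip_force: 0.0
```

```bash
python3 st.py .5797 .0365 .234
```

```text
t 12.325 pos [0.5796 0.0363 0.234 ] yaw -0.2898 tilt [0.0001 0.0003] q [-0.822  0.732  1.005  1.825 -0.731  1.008 -1.372]
F [ 0.84  0.58 -0.52] Ftool [ 0.64 -0.8   0.52] tau [ 0.01 -0.03  0.03] gap 0.0446 grip 0.0
tool mm [-0.  -0.2 -0. ]
```

Call:
{"api": "servo_tool", "payload": {"series": [0, -0.2, 0, 0, 0, -0.2, 0, 0], "hand": 0.49}}

```text
time: 12.58
tool_pos: [0.5797, 0.0363, 0.234]
eef_rot: [-3.108, 0.455, -0.0]
ft_force: [-0.3, -0.9, -0.2]
finger_gap: 0.0435
grip_force: 0.2
```

```bash
python3 st.py
```

```text
t 12.575 pos [0.5797 0.0363 0.234 ] yaw -0.291 tilt [0.0001 0.    ] q [-0.822  0.732  1.006  1.825 -0.731  1.008 -1.373]
F [-0.32 -0.92 -0.21] Ftool [-0.05  0.97  0.21] tau [-0.09 -0.03 -0.01] gap 0.0435 grip 0.24929040559072746
```

Call:
{"api": "servo_tool", "payload": {"series": [0, 0, 0, 0, 0, 0, 0, 0], "hand": 0.51}}

```text
time: 12.82
tool_pos: [0.5797, 0.0363, 0.234]
eef_rot: [3.108, -0.456, 0.0]
ft_force: [-0.7, -0.1, 0.9]
finger_gap: 0.0426
grip_force: 20.6
```

```bash
python3 st.py
```

```text
t 12.825 pos [0.5797 0.0363 0.234 ] yaw -0.2912 tilt [ 0.0002 -0.0002] q [-0.822  0.733  1.006  1.825 -0.731  1.008 -1.373]
F [-0.66 -0.15  0.93] Ftool [-0.59  0.33 -0.93] tau [-0.19  0.16  0.01] gap 0.0426 grip 20.63179417862557
```

Call:
{"api": "servo_tool", "payload": {"series": [0, 0, 0, 0, 0, 0, 0, -0.05, 0, 0, -0.1, -0.13, 0, 0, -0.2, -0.23, 0, 0, -0.3, -0.33], "hand": 1, "squeeze": 45}}

```text
time: 13.45
tool_pos: [0.5797, 0.0363, 0.2344]
eef_rot: [3.141, 0.066, 0.0]
ft_force: [-1.2, -1.4, 3.1]
finger_gap: 0.0414
grip_force: 45.3
```

```bash
python3 st.py
```

```text
t 13.45 pos [0.5797 0.0363 0.2344] yaw 0.0419 tilt [ 0.0001 -0.0001] q [-0.781  0.69   0.927  1.823 -0.663  0.974 -1.097]
F [-1.17 -1.37  3.07] Ftool [-1.22  1.32 -3.07] tau [-0.19  0.27  0.01] gap 0.0414 grip 45.33607503399253
```

Call:
{"api": "servo_tool", "payload": {"series": [0, 0, -0.2, -0.12, 0, 0, -0.3, -0.24, 0, 0, -0.4, -0.36, 0, 0, -0.5, -0.48, 0, 0, -0.6, -0.6, 0, 0, -0.7, -0.72]}}

```text
time: 14.2
tool_pos: [0.5796, 0.0364, 0.2351]
eef_rot: [-2.916, -1.169, -0.0]
ft_force: [-0.9, -0.4, 3.1]
finger_gap: 0.0421
grip_force: 45.3
```

```bash
python3 st.py
```

```text
t 14.2 pos [0.5796 0.0364 0.2351] yaw 0.7626 tilt [-0.      0.0001] q [-0.675  0.612  0.749  1.817 -0.515  0.917 -0.502]
F [-0.89 -0.42  3.12] Ftool [-0.94 -0.31 -3.12] tau [-0.19  0.29 -0.  ] gap 0.0421 grip 45.32665376085788
```

Call:
{"api": "servo_tool", "payload": {"series": [0, 0, -0.1, -0.12, 0, 0, -0.25, -0.26, 0, 0, -0.4, -0.4, 0, 0, -0.5, -0.54, 0, 0, -0.65, -0.68, 0, 0, -0.8, -0.82]}}

```text
time: 14.95
tool_pos: [0.5795, 0.0364, 0.2358]
eef_rot: [-2.207, -2.235, 0.0]
ft_force: [-0.6, 0.2, 3.2]
finger_gap: 0.0419
grip_force: 45.5
```

```bash
python3 st.py; python3 -c "
from cell import manip;print(manip.observe()['effort'])"
```

```text
t 14.95 pos [0.5795 0.0364 0.2358] yaw 1.5832 tilt [-0.0004  0.0001] q [-0.536  0.552  0.539  1.809 -0.357  0.879  0.182]
F [-0.55  0.2   3.16] Ftool [ 0.21 -0.55 -3.16] tau [-0.05  0.26 -0.02] gap 0.0419 grip 45.50169650930911
[ -1.70582302 -48.19199324   8.87465268 -21.43100023  -0.44563858
  -0.35308449  -1.19602136]
```

Call:
{"api": "servo_tool", "payload": {"series": [0, 0, -0.1, -0.12, 0, 0, -0.25, -0.26, 0, 0, -0.4, -0.4, 0, 0, -0.5, -0.54, 0, 0, -0.65, -0.68, 0, 0, -0.8, -0.82]}}

```text
time: 15.7
tool_pos: [0.5796, 0.0364, 0.2367]
eef_rot: [-1.134, -2.93, -0.0]
ft_force: [-0.2, -0.8, 2.3]
finger_gap: 0.042
grip_force: 45.4
```

```bash
python3 st.py; python3 -c "
from cell import manip;print(manip.observe()['effort'])"
```

```text
t 15.7 pos [0.5796 0.0364 0.2367] yaw 2.4031 tilt [-0.0003  0.0002] q [-0.388  0.517  0.332  1.8   -0.214  0.861  0.877]
F [-0.25 -0.76  2.32] Ftool [-0.33 -0.73 -2.32] tau [-0.07  0.26 -0.06] gap 0.042 grip 45.44480129610747
[ -1.45252191 -49.73595142   6.14588857 -21.79046094  -0.28394259
  -0.33535866  -1.23510137]
```

Call:
{"api": "servo_tool", "payload": {"series": [0, 0, -0.1, -0.14, 0, 0, -0.25, -0.28, 0, 0, -0.4, -0.42, 0, 0, -0.5, -0.56, 0, 0, -0.65, -0.7, 0, 0, -0.8, -0.84, 0, 0, -0.95, -0.98]}}

```text
time: 16.58
tool_pos: [0.5796, 0.0365, 0.2376]
eef_rot: [0.379, -3.118, -0.0]
ft_force: [-1.1, -0.6, 1.8]
finger_gap: 0.0422
grip_force: 45.5
```

```bash
python3 st.py; python3 -c "
from cell import manip;print(manip.observe()['effort'])"
```

```text
t 16.575 pos [0.5796 0.0365 0.2376] yaw -2.9 tilt [-0.0002  0.0002] q [-0.21   0.499  0.093  1.788 -0.059  0.858  1.722]
F [-1.12 -0.59  1.83] Ftool [ 1.23 -0.3  -1.83] tau [-0.09  0.18 -0.  ] gap 0.0422 grip 45.471503608860075
[ -1.43762693 -51.23836756   2.87326992 -22.10333884  -0.22966113
  -0.27190768  -1.25909105]
```

Call:
{"api": "servo_tool", "payload": {"series": [0, 0, -0.15, -0.14, 0, 0, -0.3, -0.28, 0, 0, -0.4, -0.42, 0, 0, -0.55, -0.56, 0, 0, -0.7, -0.7, 0, 0, -0.8, -0.82, 0, 0, -0.8, -0.82]}}

```text
time: 17.45
tool_pos: [0.5798, 0.0363, 0.2384]
eef_rot: [-1.582, 2.714, 0.0]
ft_force: [-0.3, -0.7, 1.5]
finger_gap: 0.042
grip_force: 45.4
```

```bash
python3 st.py; python3 -c "
from cell import manip;print(manip.observe()['effort'])"
```

```text
t 17.45 pos [0.5798 0.0363 0.2384] yaw -2.0857 tilt [0.0003 0.0003] q [-0.063  0.5   -0.102  1.778  0.064  0.866  2.433]
F [-0.29 -0.73  1.47] Ftool [ 0.78 -0.11 -1.47] tau [-0.07  0.01 -0.01] gap 0.042 grip 45.41362999007106
[-3.16759804e-03 -5.18386567e+01 -7.96269737e-01 -2.19364518e+01
 -2.00845138e-02 -3.92111402e-02  5.83512224e-01]
```

Call:
{"api": "servo_tool", "payload": {"series": [0, 0, 0, 0, 0, 0, 0, 0, 0, 0, 0, 0.18, 0, 0, 0, 0.36, 0, 0, 0, 0.54, 0, 0, 0, 0.72, 0, 0, 0, 0.9, 0, 0, 0, 1.08, 0, 0, 0, 1.26, 0, 0, 0, 1.44], "hand": 0.45, "squeeze": 20}}

```text
time: 18.7
tool_pos: [0.5796, 0.0367, 0.2382]
eef_rot: [-0.608, -3.082, -0.0]
ft_force: [-0.1, 0.1, -0.3]
finger_gap: 0.0469
grip_force: 0.0
```

```bash
python3 st.py .5797 .0364 .2384
```

```text
t 18.7 pos [0.5796 0.0367 0.2382] yaw 2.7522 tilt [-0.0001  0.0001] q [-0.323  0.506  0.244  1.795 -0.155  0.86   1.174]
F [-0.11  0.06 -0.25] Ftool [0.13 0.02 0.25] tau [-0.05 -0.04  0.01] gap 0.0469 grip 0.0
tool mm [-0.2 -0.2 -0.2]
```

Call:
{"api": "servo_tool", "payload": {"series": [0, 0, 0, 0.18, 0, 0, 0, 0.36, 0, 0, 0, 0.54, 0, 0, 0, 0.72, 0, 0, 0, 0.9, 0, 0, 0, 1.08, 0, 0, 0, 1.26, 0, 0, 0, 1.44, 0, 0, 0, 1.62, 0, 0, 0, 1.8]}}

```text
time: 19.95
tool_pos: [0.5796, 0.0368, 0.2382]
eef_rot: [-2.792, -1.44, -0.0]
ft_force: [0.2, 1.0, 0.5]
finger_gap: 0.047
grip_force: 0.0
```

Call:
{"api": "servo_tool", "payload": {"series": [0, 0, 0, 0.18, 0, 0, 0, 0.36, 0, 0, 0, 0.54, 0, 0, 0, 0.72, 0, 0, 0, 0.9, 0, 0, 0, 1.08, 0, 0, 0, 1.26, 0, 0, 0, 1.44, 0, 0, 0, 1.55, 0, 0, 0, 1.55]}}

```text
time: 21.2
tool_pos: [0.5796, 0.0369, 0.238]
eef_rot: [3.005, -0.913, -0.0]
ft_force: [0.2, 1.1, -0.0]
finger_gap: 0.0467
grip_force: 0.0
```

```bash
python3 st.py .5797 .0364 .2384
```

```text
t 21.2 pos [0.5796 0.0369 0.238 ] yaw -0.5901 tilt [-0.0003 -0.0005] q [-0.855  0.765  1.071  1.823 -0.779  1.045 -1.633]
F [ 0.21  1.08 -0.05] Ftool [-0.43 -1.01  0.05] tau [-0.06 -0.01 -0.  ] gap 0.0467 grip 0.0
tool mm [ 0.3  0.4 -0.4]
```

Call:
{"api": "servo_tool", "payload": {"series": [0.3, 0.4, -0.3, 0, 0.3, 0.4, -0.3, 0], "hand": 0.475}}

```text
time: 21.45
tool_pos: [0.5797, 0.036, 0.2387]
eef_rot: [-3.005, 0.914, -0.0]
ft_force: [0.3, -0.3, -0.3]
finger_gap: 0.0447
grip_force: 0.0
```

Call:
{"api": "servo_tool", "payload": {"series": [0, 0, 0, 0, 0, 0, 0, 0], "hand": 0.49}}

```text
time: 21.7
tool_pos: [0.5797, 0.036, 0.2386]
eef_rot: [-3.005, 0.915, -0.0]
ft_force: [-0.2, -0.6, -0.5]
finger_gap: 0.0436
grip_force: 0.0
```

```bash
python3 st.py .5797 .0364 .2384
```

```text
t 21.7 pos [0.5797 0.036  0.2386] yaw -0.591 tilt [0.0001 0.0002] q [-0.854  0.764  1.071  1.823 -0.778  1.046 -1.633]
F [-0.17 -0.56 -0.5 ] Ftool [0.17 0.56 0.5 ] tau [ 0.03 -0.02  0.03] gap 0.0436 grip 0.0
tool mm [-0.3 -0.4  0.2]
```

Call:
{"api": "servo_tool", "payload": {"series": [-0.2, -0.2, 0, 0, -0.2, -0.2, 0, 0], "hand": 0.51}}

```text
time: 21.95
tool_pos: [0.5798, 0.0361, 0.2387]
eef_rot: [3.005, -0.915, 0.001]
ft_force: [-0.6, 0.0, 0.3]
finger_gap: 0.0425
grip_force: 20.4
```

```bash
python3 st.py .5797 .0364 .2384
```

```text
t 21.95 pos [0.5798 0.0361 0.2387] yaw -0.5912 tilt [ 0.0003 -0.0002] q [-0.854  0.764  1.072  1.823 -0.778  1.046 -1.634]
F [-0.59  0.04  0.3 ] Ftool [-0.51  0.3  -0.3 ] tau [-0.08  0.01  0.04] gap 0.0425 grip 20.37963463109918
tool mm [-0.2 -0.2  0.3]
```

Call:
{"api": "servo_tool", "payload": {"series": [0, 0, 0, 0, 0, 0, -0.05, -0.07, 0, 0, -0.15, -0.2, 0, 0, -0.3, -0.34, 0, 0, -0.45, -0.48, 0, 0, -0.6, -0.62, 0, 0, -0.75, -0.76, 0, 0, -0.85, -0.9], "hand": 1, "squeeze": 45}}

```text
time: 22.95
tool_pos: [0.5797, 0.0363, 0.2396]
eef_rot: [-3.103, -0.49, -0.001]
ft_force: [-0.2, 0.9, 2.1]
finger_gap: 0.042
grip_force: 45.3
```

```bash
python3 st.py
```

```text
t 22.95 pos [0.5797 0.0363 0.2396] yaw 0.3134 tilt [0.0003 0.0002] q [-0.742  0.648  0.858  1.817 -0.594  0.955 -0.883]
F [-0.16  0.93  2.05] Ftool [ 0.13 -0.94 -2.05] tau [-0.03  0.03 -0.04] gap 0.042 grip 45.33105012495071
```

Call:
{"api": "servo_tool", "payload": {"series": [0, 0, -0.15, -0.15, 0, 0, -0.3, -0.3, 0, 0, -0.45, -0.45, 0, 0, -0.6, -0.6, 0, 0, -0.75, -0.75, 0, 0, -0.9, -0.9, 0, 0, -1, -1.05, 0, 0, -1.15, -1.2, 0, 0, -1.3, -1.35, 0, 0, -1.45, -1.5]}}

```text
time: 24.2
tool_pos: [0.5797, 0.0363, 0.241]
eef_rot: [-1.936, -2.474, -0.0]
ft_force: [-0.7, -0.2, 1.2]
finger_gap: 0.042
grip_force: 45.4
```

```bash
python3 st.py
```

```text
t 24.2 pos [0.5797 0.0363 0.241 ] yaw 1.8136 tilt [0.0002 0.0002] q [-0.493  0.532  0.478  1.803 -0.307  0.881  0.369]
F [-0.7  -0.16  1.18] Ftool [ 0.01 -0.71 -1.18] tau [ 0.02  0.08 -0.08] gap 0.042 grip 45.411235629580915
```

Call:
{"api": "servo_tool", "payload": {"series": [0, 0, -0.15, -0.15, 0, 0, -0.3, -0.3, 0, 0, -0.45, -0.45, 0, 0, -0.6, -0.6, 0, 0, -0.75, -0.75, 0, 0, -0.85, -0.9]}}

```text
time: 24.95
tool_pos: [0.5797, 0.0362, 0.2418]
eef_rot: [0.667, 3.07, 0.0]
ft_force: [-1.7, -0.8, 2.4]
finger_gap: 0.0421
grip_force: 45.4
```

```bash
python3 st.py
```

```text
t 24.95 pos [0.5797 0.0362 0.2418] yaw 2.7135 tilt [0.0001 0.0001] q [-0.33   0.501  0.254  1.793 -0.159  0.867  1.14 ]
F [-1.69 -0.82  2.39] Ftool [ 1.2  -1.45 -2.39] tau [-0.05  0.16  0.04] gap 0.0421 grip 45.44216580223292
```

Call:
{"api": "servo_tool", "payload": {"series": [0, 0, -0.15, -0.15, 0, 0, -0.3, -0.3, 0, 0, -0.45, -0.45, 0, 0, -0.6, -0.6, 0, 0, -0.75, -0.75, 0, 0, -0.9, -0.9, 0, 0, -1, -1.05, 0, 0, -1.15, -1.2]}}

```text
time: 25.95
tool_pos: [0.5797, 0.0361, 0.243]
eef_rot: [-1.182, 2.91, -0.0]
ft_force: [0.4, 0.2, 2.0]
finger_gap: 0.0418
grip_force: 45.4
```

```bash
python3 st.py
```

```text
t 25.95 pos [0.5797 0.0361 0.243 ] yaw -2.3698 tilt [ 0.0001 -0.    ] q [-0.114  0.492 -0.034  1.778  0.021  0.872  2.185]
F [0.43 0.24 2.01] Ftool [-0.47 -0.13 -2.01] tau [-0.04  0.04  0.  ] gap 0.0418 grip 45.43346998281777
```

Call:
{"api": "servo_tool", "payload": {"series": [0, 0, -0.15, -0.15, 0, 0, -0.3, -0.3, 0, 0, -0.45, -0.46, 0, 0, -0.45, -0.46]}}

```text
time: 26.45
tool_pos: [0.5798, 0.036, 0.2434]
eef_rot: [-1.806, 2.57, -0.0]
ft_force: [0.1, -0.2, 2.7]
finger_gap: 0.0418
grip_force: 45.5
```

```bash
python3 st.py
```

```text
t 26.45 pos [0.5798 0.036  0.2434] yaw -1.9162 tilt [0.0003 0.0002] q [-0.033  0.496 -0.141  1.773  0.087  0.879  2.583]
F [ 0.11 -0.24  2.68] Ftool [ 0.19 -0.18 -2.68] tau [-0.06 -0.05  0.01] gap 0.0418 grip 45.482449983246624
```

Call:
{"api": "servo_tool", "payload": {"series": [0, 0, -0.5, 0, 0, 0, -1, 0, 0, 0, -1, 0]}}

```text
time: 26.82
tool_pos: [0.5794, 0.0363, 0.2441]
eef_rot: [1.808, -2.569, -0.0]
ft_force: [0.6, -0.6, -0.5]
finger_gap: 0.0418
grip_force: 45.6
```

Call:
{"api": "servo_tool", "payload": {"series": [0, 0, -0.5, 0, 0, 0, -0.5, 0]}}

```text
time: 27.08
tool_pos: [0.5796, 0.0363, 0.2448]
eef_rot: [1.809, -2.569, -0.0]
ft_force: [-0.5, 0.5, -1.5]
finger_gap: 0.0417
grip_force: 45.6
```

Call:
{"api": "servo_tool", "payload": {"series": [0, 0, -0.5, 0, 0, 0, -0.5, 0]}}

```text
time: 27.32
tool_pos: [0.5797, 0.0362, 0.2453]
eef_rot: [-1.809, 2.569, -0.0]
ft_force: [0.4, -0.7, -0.8]
finger_gap: 0.0421
grip_force: 45.6
```

Call:
{"api": "servo_tool", "payload": {"series": [0, 0, -0.5, 0, 0, 0, -0.5, 0]}}

```text
time: 27.58
tool_pos: [0.5797, 0.0362, 0.2459]
eef_rot: [-1.809, 2.568, -0.0]
ft_force: [0.2, -1.1, 0.1]
finger_gap: 0.042
grip_force: 45.6
```

Call:
{"api": "servo_tool", "payload": {"series": [0, 0, -0.6, 0, 0, 0, -0.6, 0]}}

```text
time: 27.82
tool_pos: [0.5797, 0.0362, 0.2465]
eef_rot: [-1.809, 2.568, -0.0]
ft_force: [-0.3, 0.2, 0.6]
finger_gap: 0.0418
grip_force: 45.6
```

Call:
{"api": "servo_tool", "payload": {"series": [0, 0, -0.8, 0, 0, 0, -0.8, 0]}}

```text
time: 28.08
tool_pos: [0.5797, 0.0363, 0.2473]
eef_rot: [-1.809, 2.568, -0.0]
ft_force: [-0.1, 0.9, -0.9]
finger_gap: 0.042
grip_force: 45.6
```

Call:
{"api": "servo_tool", "payload": {"series": [0, 0, -2, 0, 0, 0, -5, 0, 0, 0, -9, 0, 0, 0, -14, 0, 0, 0, -20, 0, 0, 0, -28, 0, 0, 0, -38, 0, 0, 0, -48, 0, 0, 0, -53, 0, 0, 0, -54, 0]}}

```text
time: 29.32
tool_pos: [0.5798, 0.0363, 0.3016]
eef_rot: [-1.809, 2.568, -0.001]
ft_force: [-0.0, -0.8, -1.4]
finger_gap: 0.0421
grip_force: 45.6
```

```bash
python3 st.py .45 -.287 .301; python3 - <<'E'
from h import *
im=manip.snapshot("top");cv2.imwrite("pics/top1.png",im[:,:,::-1])
sc=manip.snapshot("scene");cv2.imwrite("pics/sc1.png",sc[100:360,240:560,::-1])
# tray by scene view, rim corners
g=cv2.imread("pics/scene0.png").max(2);m=np.zeros_like(g);m[325:460,280:440]=(g[325:460,280:440]>120)*255
k=max(cv2.findContours(m,0,2)[0],key=cv2.contourArea);b=cv2.approxPolyDP(cv2.convexHull(k),8,True)[:,0];print(b.tolist())
P=np.array([plane("scene",p,.016) for p in b]);print(P.round(3).tolist(),P.mean(0))
E
```

```text
t 29.325 pos [0.5798 0.0363 0.3016] yaw -1.9144 tilt [0.0007 0.0001] q [-0.029  0.426 -0.146  1.723  0.072  0.997  2.597]
F [-0.03 -0.82 -1.38] Ftool [ 0.79 -0.25  1.38] tau [ 0.    0.03 -0.03] gap 0.0421 grip 45.573685253039
tool mm [348.1  13.3   0.5]
[[371, 332], [433, 416], [343, 459], [292, 362]]
[[0.547, -0.209, 0.016], [0.499, -0.399, 0.016], [0.343, -0.36, 0.016], [0.391, -0.169, 0.016]] [ 0.44494902 -0.28427027  0.016     ]
```

View pics/sc1.png

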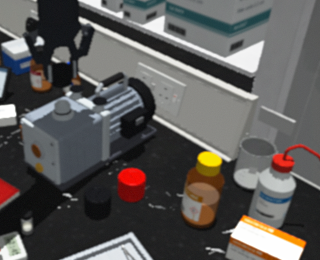

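The cap is off the neck and between the fingers, in the crop at (62,72). The bottle and vial have not moved.

Call:
{"api": "servo_tool", "payload": {"series": [12, 1, 0, 0.05, 40, 2, 0, 0.15, 80, 4, 0, 0.27, 122, 6, 0, 0.39, 165, 8, 0, 0.51, 208, 10, 0, 0.63, 250, 12, 0, 0.75, 290, 15, 0, 0.87, 325, 17, 0, 0.97, 342, 18, 0, 1]}}

```text
time: 30.68
tool_pos: [0.4458, -0.2819, 0.3011]
eef_rot: [0.348, -3.121, 0.001]
ft_force: [0.6, 0.5, -1.1]
finger_gap: 0.0419
grip_force: 45.6
```

Call:
{"api": "servo_tool", "payload": {"series": [8, 4, 0, 0, 8, 4, 0, 0, 8, 4, 0, 0]}}

```text
time: 31.05
tool_pos: [0.4395, -0.2763, 0.3012]
eef_rot: [-0.36, 3.12, 0.001]
ft_force: [-0.5, 1.0, 0.1]
finger_gap: 0.0419
grip_force: 45.6
```

```bash
python3 st.py .445 -.287 .1
```

```text
t 31.05 pos [ 0.4395 -0.2763  0.3012] yaw -2.9117 tilt [0.0004 0.0006] q [ 0.335  0.317  0.171  1.894 -0.067  0.936  2.338]
F [-0.48  0.97  0.13] Ftool [ 0.24  1.06 -0.13] tau [-0.02 -0.06  0.04] gap 0.0419 grip 45.64995973370969
tool mm [ -2.8 -11.8 201.2]
```

Call:
{"api": "servo_tool", "payload": {"series": [-2, -6, 8, 0, -3, -11, 28, 0, -3, -12, 55, 0, -3, -12, 85, 0, -3, -12, 115, 0, -3, -12, 145, 0, -3, -12, 170, 0, -3, -12, 186, 0, -3, -12, 194, 0, -3, -12, 196, 0]}}

```text
time: 32.3
tool_pos: [0.4446, -0.2887, 0.1051]
eef_rot: [-0.356, 3.121, -0.0]
ft_force: [0.3, 0.1, -0.7]
finger_gap: 0.0418
grip_force: 45.7
```

Call:
{"api": "servo_tool", "payload": {"series": [0, 0, 4, 0, 0, 0, 10, 0, 0, 0, 15, 0, 0, 0, 18, 0, 0, 0, 18, 0]}}

```text
time: 32.92
tool_pos: [0.4443, -0.2886, 0.087]
eef_rot: [0.356, -3.121, -0.0]
ft_force: [0.5, 0.1, -1.0]
finger_gap: 0.0419
grip_force: 45.7
```

```bash
python3 st.py .445 -.287 .083;python3 -c "
from h import *
cv2.imwrite('pics/sc2.png',cv2.resize(manip.snapshot('scene')[300:470,270:450,::-1].copy(),None,fx=3,fy=3))"
```

```text
t 32.925 pos [ 0.4443 -0.2886  0.087 ] yaw -2.9144 tilt [-0.0004  0.0002] q [ 0.406  0.679  0.11   1.975 -0.145  0.496  2.417]
F [ 0.54  0.06 -0.99] Ftool [-0.54 -0.07  0.99] tau [-0.03  0.02 -0.  ] gap 0.0419 grip 45.65352444536984
tool mm [-1.   1.4  4. ]
```

View pics/sc2.png

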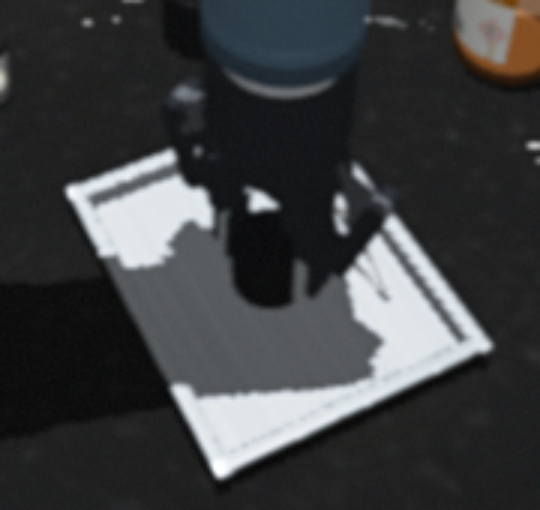

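The cap is upright, just above the middle of the tray floor, at crop (262,290). Next I lower it in small steps until it touches.

Call:
{"api": "servo_tool", "payload": {"series": [0, 0, 1, 0, 0, 0, 2, 0, 0, 0, 2, 0]}}

```text
time: 33.35
tool_pos: [0.4444, -0.2886, 0.0852]
eef_rot: [0.356, -3.121, -0.0]
ft_force: [-0.0, 0.1, -1.8]
finger_gap: 0.0421
grip_force: 45.7
```

Call:
{"api": "servo_tool", "payload": {"series": [0, 0, 0.7, 0, 0, 0, 0.7, 0]}}

```text
time: 33.6
tool_pos: [0.4444, -0.2886, 0.0845]
eef_rot: [0.356, -3.121, -0.0]
ft_force: [-0.6, 0.2, -0.4]
finger_gap: 0.0419
grip_force: 45.7
```

Call:
{"api": "servo_tool", "payload": {"series": [0, 0, 0.7, 0, 0, 0, 0.7, 0]}}

```text
time: 33.85
tool_pos: [0.4444, -0.2886, 0.0838]
eef_rot: [0.356, -3.121, -0.0]
ft_force: [-0.3, -0.8, -1.3]
finger_gap: 0.0417
grip_force: 45.7
```

Call:
{"api": "servo_tool", "payload": {"series": [0, 0, 0.7, 0, 0, 0, 0.7, 0]}}

```text
time: 34.1
tool_pos: [0.4444, -0.2886, 0.083]
eef_rot: [0.356, -3.121, -0.0]
ft_force: [-0.2, 0.3, -0.9]
finger_gap: 0.0415
grip_force: 45.7
```

Call:
{"api": "servo_tool", "payload": {"series": [0, 0, 0.7, 0, 0, 0, 0.7, 0]}}

```text
time: 34.35
tool_pos: [0.4445, -0.2886, 0.0828]
eef_rot: [-0.356, 3.121, 0.0]
ft_force: [-1.8, 0.7, 5.4]
finger_gap: 0.0422
grip_force: 46.3
```

Call:
{"api": "servo_tool", "payload": {"series": [0, 0, 0.6, 0, 0, 0, 0.6, 0]}}

```text
time: 34.6
tool_pos: [0.4444, -0.2886, 0.0828]
eef_rot: [-0.356, 3.121, 0.0]
ft_force: [-3.2, 2.8, 12.7]
finger_gap: 0.0415
grip_force: 47.1
```

Call:
{"api": "servo_tool", "payload": {"series": [0, 0, 0.6, 0, 0, 0, 0.6, 0]}}

```text
time: 34.85
tool_pos: [0.4445, -0.2887, 0.0827]
eef_rot: [-0.356, 3.121, 0.001]
ft_force: [-5.5, 4.1, 20.4]
finger_gap: 0.0426
grip_force: 47.8
```

Call:
{"api": "servo_tool", "payload": {"series": [0, 0, -1, 0, 0, 0, -1.6, 0, 0, 0, -1.6, 0], "squeeze": 20}}

```text
time: 35.22
tool_pos: [0.4445, -0.2887, 0.0829]
eef_rot: [-0.356, 3.121, -0.0]
ft_force: [-0.6, 0.5, 3.0]
finger_gap: 0.0417
grip_force: 46.0
```

Call:
{"api": "servo_tool", "payload": {"series": [0, 0, 0, 0, 0, 0, 0, 0, 0, 0, 0, 0], "hand": 0.4}}

```text
time: 35.6
tool_pos: [0.4444, -0.2886, 0.0827]
eef_rot: [0.356, -3.121, -0.0]
ft_force: [0.7, -0.1, 1.3]
finger_gap: 0.0511
grip_force: 0.0
```

Call:
{"api": "servo_tool", "payload": {"series": [0, 0, -2, 0, 0, 0, -8, 0, 0, 0, -18, 0, 0, 0, -35, 0, 0, 0, -60, 0, 0, 0, -90, 0, 0, 0, -120, 0, 0, 0, -140, 0, 0, 0, -150, 0, 0, 0, -150, 0]}}

```text
time: 36.85
tool_pos: [0.4447, -0.2887, 0.2336]
eef_rot: [-0.356, 3.12, -0.001]
ft_force: [0.3, 0.0, -0.4]
finger_gap: 0.0513
grip_force: 0.0
```

```bash
python3 st.py;python3 -c "
from h import *
cv2.imwrite('pics/sc3.png',cv2.resize(manip.snapshot('scene')[240:470,220:480,::-1].copy(),None,fx=2.5,fy=2.5))"
```

```text
t 36.85 pos [ 0.4447 -0.2887  0.2336] yaw -2.9143 tilt [ 0.0014 -0.0006] q [ 0.36   0.428  0.166  1.925 -0.096  0.794  2.376]
F [ 0.28  0.01 -0.44] Ftool [-0.27 -0.06  0.44] tau [ 0.05  0.01 -0.06] gap 0.0513 grip 0.0
```

View pics/sc3.png

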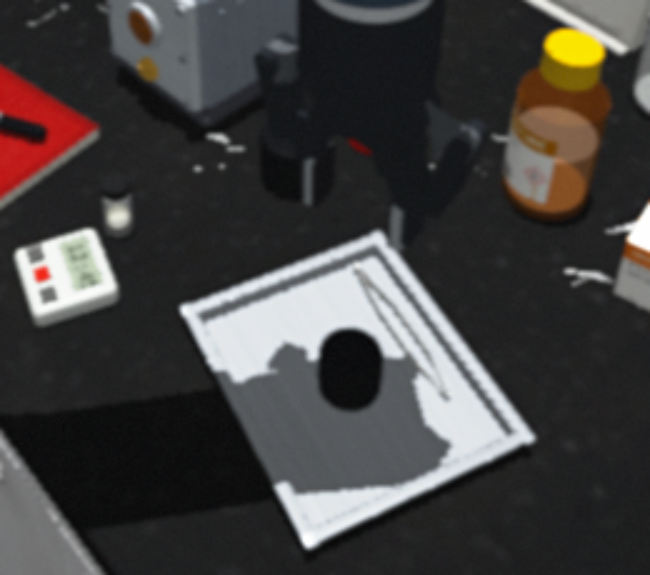

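The cap stands upright in the middle of the tray, at crop (350,370), the fingers are clear, and the bottle and vial are in place.

```bash
python3 -c "
from cell import manip;print(manip.finish_job())"
```

```text
the job is handed in; nothing more can be done
None
```

The filler cap was unscrewed without forcing (about 3 N at most measured at the wrist while it turned), lifted clear of the neck in the fingers, and set upright near the middle of the steel tray; the bottle and vial stayed in place, and I handed the job in at about 37 s, with no verdict returned.

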